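Clip the work light into its charging cradle

TASK

Put the stick work light back on charge: lift it off its wooden rest and snap it down sideways into both spring clips of the charging cradle, brass end towards the sprung pin but with its red middle ring over the red mark so that it does not touch the pin yet. Then slide it gently along in the clips until its brass end presses the pin in a little against its soft spring, without ramming it, and let go with the light fully home in both clips and the pin still pressed. Press the light in firmly but not brutally, and leave the other things on the bench alone.

Things in the scene. Friction and masses are not known exactly. Their poses are not given: they have to be found in the camera images.
- light: Stick work light: black rod, 24 mm in diameter, 260 mm long, round ends, about 160 g; brass at one end, blue at the other, thin red ring round its middle. Origin at its centre on its axis; x runs along the rod to the brass end. Starts lying level in the rest, z up. Grip it across its diameter at its middle.
- brass_end (a point): Tip of the light's round brass end, on its axis, 130 mm from its centre.
- rest: Fixed wooden rest: board 170 x 66 x 12 mm with two V-notched posts (16 mm wide, 72 mm either side of the middle, tops about 42 mm above the bench). Origin on the bench under its middle; x along the light, z up. The light's axis lies 42 mm above the bench; between the posts it is free, the board's top 30 mm below the axis.
- cradle: Fixed charging cradle: plywood bar 295 x 66 x 12 mm with two steel spring clips and, at its +x end, an orange block with a brass pin. Origin on the bench midway between the clips; x along the clips towards the pin, z up. Clips at x = -70 and +70 mm, 14 mm long; between them the space is free for fingers. Over 45 N between light and cradle damages the clips.
- load (a point): Where the light's centre belongs when it is snapped in: on the seat axis, midway between the clips, 42 mm above the bench and 30 mm above the bar's top, over a thin red line on the bar. Axes as the cradle's. Once seated on the clips' hard pads, the light slides along against a friction of about 3 to 8 N in all; pressing down on it meanwhile adds friction.
- clip (a point): Middle of the clip farther from the pin, on the seat axis (both clips are alike). C-shaped, open upwards: two sprung jaws, round lips 19.4 mm apart, flared tops to 19 mm above the seat axis that guide a rod up to 3 mm off. The rod first touches them with its axis about 16 mm above its seat; both clips together resist with 10 to 18 N down to about 6 mm above it, then pull it down.
- pin_track: Two low aluminium strips on the bar, on which the orange pin block (22 x 30 x 44 mm) is clamped where its user left it. Origin on the bar's top, 144 mm from the cradle's middle along its x; axes as the cradle's. The track is measured, the block and pin are not: they must be found by touch (or seen).
- pin_zone (a point): Nearest place (136 mm from the load point, on the seat axis) where the tip of the brass pin can be; it is 0 to 30 mm farther along x, so 6 to 36 mm beyond the brass end of a light centred at the load point. Pin 8 mm thick; gives way 4 mm on a soft spring: 0.8 N at first, 0.9 N more per mm, then hard. Over 8 N breaks it. Clip friction holds the light against it.
- offcut_a: Bystander: pale wood offcut 150 x 36 x 24 mm lying between the rest and the cradle.
- offcut_b: Bystander: pale wood offcut 110 x 45 x 22 mm.
- glue: Bystander: white glue bottle, 60 mm in diameter, 150 mm tall.
- jar: Bystander: glass jar, 70 mm in diameter, 80 mm tall.
- sleeve_a: Bystander: brown sanding sleeve standing on end, 64 mm in diameter, 60 mm tall.
- sleeve_b: Bystander: brown sanding sleeve standing on end, 50 mm in diameter, 50 mm tall.
- screwdriver: Bystander: screwdriver with a red handle, lying.
- sanding_block: Bystander: cork sanding block 110 x 60 x 35 mm.
There are look-alikes about, which are no part of the job. What is shaped like the rest but black or green is not meant.

How it is judged:
By the outcome, as a careful person would: the job done as asked, in the order asked, and still so for the second after the job is handed in, with the robot touching nothing.
It also fails if it takes over 72 s, if anything falls off the work surface, if the arm or the gripper's body presses on something with over 40 N, if the wrist force passes 120 N, or if a joint passes its speed limit or range.

ROBOT

A 7-joint arm with a two-finger parallel gripper is mounted at the origin on the work surface. World frame = base frame: x ahead of the robot, y to its left, z up, the work surface at z = 0. Lengths are in m, angles in rad, forces in N, time in s.
With the tool pointing down it reaches from about 0.425 to 0.875 m from the base axis. Payload 9.9 kg.
Tool frame: the origin (TCP) lies on the centre line of the jaws, within the pads' length; the fingertips stand 22 mm ahead of it and the grasp point (between the pads) lies 3 mm ahead of it; z points along the fingers, y is the direction in which the jaws open and shut (so a half turn about z gives the same grasp; the last joint's range is limited). The gripper opens to 85 mm and grips with 20 to 120 N. Pads are 22 mm wide; open, the fingers measure 114 mm over their backs; the gripper's body (76 mm by 85 mm) begins 54 mm behind the grasp point. The pads swing forward as they close: fully open they stand 13 mm farther back than shut.
Start: joints at [-1.43, 0.576, 0.025, 1.437, -0.015, 1.129, -0.057], TCP at [0.15, 0.658, 0.253] pointing down, gripper open.
Joint ranges: [-2.76, 2.76], [-0.34, 2.15], [-1.52, 1.57], [0.19, 2.46], [-1.09, 4.23], [0.17, 1.99], [-2.82, 2.82]. Speed limits (rad/s): [2.22, 2.22, 3.01, 3.01, 3.14, 3.14, 3.14].

INTERFACE

Orientations are given as [roll, pitch, yaw] about the fixed x, y, z axes, in that order (R = Rz(yaw) Ry(pitch) Rx(roll)).
In Python, from rig import * gives the robot as it stands. The module is installed in compiled form; this text tells all that it offers.
- The arm moves only by the shell command python3 -m inch 'ROWS' [OPENING] [FORCE]. ROWS is JSON, a list of rows, each an object of numbers: "tx", "ty", "tz": the shift along the tool's x, y, z in mm; "ax", "ay", "az": the turn, a rotation vector about the tool's x, y, z in rad. In form: [{"tx": .., "ty": .., "tz": .., "ax": .., "ay": .., "az": ..}, ...]. A call has 1 to 8 rows; each row shifts and turns the commanded pose from where the row before left it, along the tool's axes as they then stand; what a row does not reach is not made up. A row lasts 1/12 s, in which the tool goes at most 41.7 mm and 7.16 degrees, less where a joint would pass 70% of its speed; a pose out of reach is approached as far as the arm can. A call with a gripper value outside its range is refused whole. OPENING is the opening, from -1 (shut) to 1 (fully open), so that 0 is half open, set as the call begins (- or left out, the last holds). The fingers move at their own pace and stop on an object; FORCE is the grip in N (left out, the last holds). Time passes only in rows, so rows that do not move let the fingers close. It gives the time, the measured TCP pose, the force and the opening at its end, in the units of the state.
- state(): the state, without advancing time (a new reading comes with each control period).
- snapshot(name): name is "scene" or "top" or "wrist"; returns the picture (480x640x3 uint8, red, green, blue); there is no depth.
- camera_info(name): a dict with "camera_matrix" (3x3 intrinsics, pixels), "dist" ([k1, k2, p1, p2, k3] as OpenCV has them; the pictures are not rectified), "camera_from_world" (4x4, takes a point from world to camera coordinates); the wrist camera has in their place "hand_eye" (4x4, takes a point from camera to tool coordinates, whose origin is the TCP and whose axes are the flange's). Camera axes: x right, y down, z forward; pixel columns grow to the right and rows downward; lengths in m; the calibration is good to about 2 mm. A picture is of the moment at which its call begins: read the wrist's pose just before it. camera_info takes no time and is no camera call.
- close_job(): hands the job in, once; it reports no verdict.
The state is a dict: "t": time; "joint_positions": joint angles; "dq": joint speeds; "effort": joint torques, N m; "tcp_pos": TCP position; "ee_rot": TCP orientation; "force": force on the tool from outside, world axes, zero at the start; "torque": the same for the moment, N m; "gripper_width": finger opening in m.
Only numpy, scipy, OpenCV 4.12 (cv2) and the standard library are available. Lean on these libraries where they do the work, as an engineer would, in place of code of your own. Each camera call takes 0.05 s, during which the arm holds its last target. There are 200 camera calls.

## Working session

There is one attempt and no reset: what is moved stays moved. The work goes in short steps, Python scripts to look and compute and a shell command to move; the robot and the scene stay as the last step left them, time stands still between calls to the robot, and variables do not carry over. Pictures are saved under pics/ and viewed, about 8 in all and at most 12, crops included, and the job is handed in when it is done.

```bash
mkdir -p pics
cat > h.py <<'E'
from rig import *
import numpy as np, cv2
from scipy.spatial.transform import Rotation as R
def T():
    s=state(); M=np.eye(4); M[:3,:3]=R.from_euler('xyz',s['ee_rot']).as_matrix(); M[:3,3]=s['tcp_pos']; return M
def cam(name,tool=None):
    c=camera_info(name); K=np.array(c['camera_matrix']); d=np.array(c['dist'],float)
    W=np.linalg.inv(np.array(c['camera_from_world'])) if 'camera_from_world' in c else tool@np.array(c['hand_eye'])
    return K,d,W
def ray(c,uv):
    K,d,W=c; p=cv2.undistortPoints(np.array(uv,float).reshape(-1,1,2),K,d).reshape(-1,2)
    v=np.c_[p,np.ones(len(p))]@W[:3,:3].T; return W[:3,3],v
def onz(c,uv,z):
    o,v=ray(c,uv); return o+v*((z-o[2])/v[:,2])[:,None]
def proj(c,P):
    K,d,W=c; V=np.linalg.inv(W); return cv2.projectPoints(np.array(P,float).reshape(-1,3),cv2.Rodrigues(V[:3,:3])[0],V[:3,3],K,d)[0].reshape(-1,2)
def tri(rs):
    A=np.zeros((3,3));b=np.zeros(3)
    for o,v in rs:
        v=v/np.linalg.norm(v);P=np.eye(3)-np.outer(v,v);A+=P;b+=P@o
    x=np.linalg.solve(A,b); return x,[np.linalg.norm((np.eye(3)-np.outer(v,v)/(v@v))@(x-o)) for o,v in rs]
def save(n,im,s=1): cv2.imwrite('pics/'+n+'.png',cv2.resize(im[:,:,::-1],None,fx=s,fy=s,interpolation=cv2.INTER_CUBIC) if s!=1 else im[:,:,::-1])
E
python3 - <<'E'
from h import *
s=state();print(s)
for n in ('scene','top','wrist'):
    im=snapshot(n);np.save('pics/%s0.npy'%n,im);save(n+'0',im)
    c=cam(n,T()); print(n,c[0].round(1).tolist(),c[1],c[2].round(3).tolist())
E
```

```text
{'t': 0.0, 'joint_positions': array([-1.42978948,  0.57650324,  0.02485389,  1.4380008 , -0.01499337,
        1.12897965, -0.05652116]), 'dq': array([-2.54279569e-04,  3.15467414e-05,  1.54698369e-03,  5.78889026e-04,
       -8.83031329e-04,  2.12089129e-04,  1.05845115e-03]), 'effort': array([-1.45479575e-03, -7.65756726e+01,  2.24977501e+00, -2.85980344e+01,
        1.52690441e-02,  1.24007236e-02,  1.38325140e-05]), 'tcp_pos': array([0.15037093, 0.65756935, 0.25242951]), 'ee_rot': array([-3.13988933e+00,  1.00553604e-04,  2.91679218e+00]), 'force': array([-0.29951358, -0.88668611, -0.2083232 ]), 'torque': array([-0.02873434, -0.00740309, -0.00353347]), 'gripper_width': 0.08555951763493563}
scene [[537.7, 0.0, 314.8], [0.0, 537.7, 245.4], [0.0, 0.0, 1.0]] [-0.16786185  0.          0.          0.          0.        ] [[0.603, 0.643, -0.472, 1.23], [0.798, -0.497, 0.341, -0.493], [-0.015, -0.582, -0.813, 1.244], [0.0, 0.0, 0.0, 1.0]]
top [[463.8, 0.0, 321.4], [0.0, 463.8, 240.0], [0.0, 0.0, 1.0]] [0.0338322 0.        0.        0.        0.       ] [[-0.027, -0.997, 0.072, 0.457], [-1.0, 0.027, 0.005, -0.001], [-0.007, -0.072, -0.997, 1.062], [0.0, 0.0, 0.0, 1.0]]
wrist [[354.7, 0.0, 319.6], [0.0, 354.7, 235.9], [0.0, 0.0, 1.0]] [-0.03231193  0.          0.          0.          0.        ] [[0.223, 0.941, 0.253, 0.085], [0.975, -0.215, -0.059, 0.673], [-0.002, 0.26, -0.966, 0.372], [0.0, 0.0, 0.0, 1.0]]
```

View pics/top0.png

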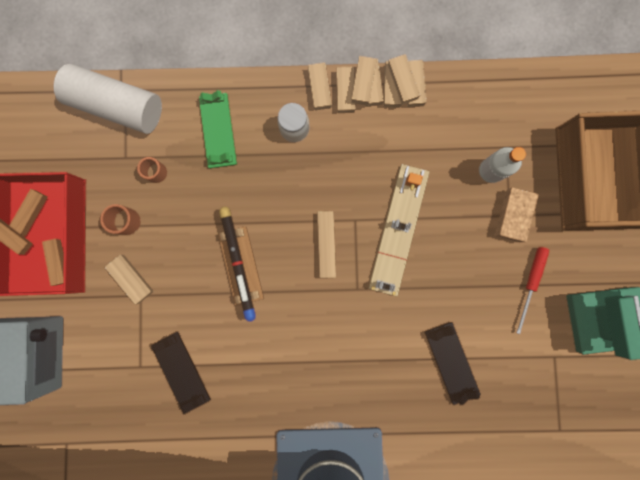

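View pics/scene0.png

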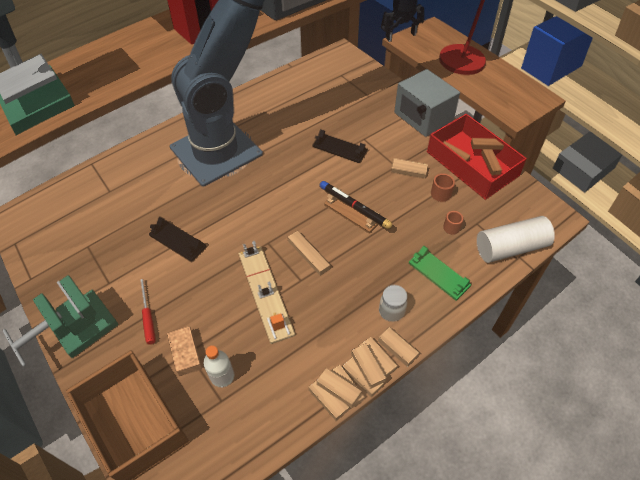

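Candidates for the light and rest in the top view: a wooden rest holding the black rod at (240,265), with brass at (225,212), blue at (250,315) and the ring at (237,264). Look-alikes are black at (180,372) and (452,362) and green at (218,130). I choose the wooden one. There is only one cradle: red line at (392,256), clips at (402,226) and (385,287), orange block at (415,180).

Run:
```python
from h import *
C={}
roi={'top':{'light':(210,200,60,125),'cr':(365,160,70,140)},'scene':{'light':(312,172,90,62),'cr':(232,238,70,108)}}
def blobs(im,r,lo,hi,lo2=None):
    x,y,w,h=r; hsv=cv2.cvtColor(im[y:y+h,x:x+w],cv2.COLOR_RGB2HSV)
    m=cv2.inRange(hsv,np.array(lo),np.array(hi))
    if lo2: m|=cv2.inRange(hsv,np.array(lo2[0]),np.array(lo2[1]))
    n,l,st,ce=cv2.connectedComponentsWithStats(m)
    return [(int(st[i][4]),(ce[i]+[x,y]).round(1).tolist(),st[i][:4].tolist()) for i in np.argsort(-st[1:,4])[:3]+1]
for n in ('top','scene'):
    im=np.load('pics/%s0.npy'%n)
    print(n,'blue',blobs(im,roi[n]['light'],(110,120,60),(130,255,255)))
    print(n,'ring',blobs(im,roi[n]['light'],(0,170,110),(6,255,255),((172,170,110),(180,255,255))))
    print(n,'brass',blobs(im,roi[n]['light'],(18,110,60),(30,255,255)))
    print(n,'redline',blobs(im,roi[n]['cr'],(0,120,90),(7,255,255),((172,120,90),(180,255,255))))
    print(n,'orange',blobs(im,roi[n]['cr'],(8,200,150),(16,255,255)))
t=np.load('pics/top0.npy');s=np.load('pics/scene0.npy')
a=cv2.resize(t[195:330,205:275],None,fx=4,fy=4,interpolation=2);b=cv2.resize(t[160:300,360:435],None,fx=4,fy=4,interpolation=2)
h=560;out=np.zeros((h,780,3),np.uint8);out[:a.shape[0],:280]=a;out[:b.shape[0],300:600]=b
save('crop0',out)
```

```text
top blue [(80, [249.3, 314.1], [35, 109, 9, 11])]
top ring [(9, [234.8, 263.4], [23, 63, 5, 2]), (7, [240.3, 262.0], [29, 61, 3, 3])]
top brass [(105, [224.4, 212.0], [9, 7, 12, 11])]
top redline []
top orange []
scene blue [(38, [323.4, 184.3], [8, 9, 8, 8])]
scene ring [(11, [353.5, 202.9], [40, 29, 5, 6])]
scene brass [(69, [386.7, 223.7], [70, 47, 10, 10])]
scene redline [(2, [262.5, 271.0], [30, 33, 2, 1]), (2, [265.5, 270.0], [33, 32, 2, 1]), (2, [249.5, 275.0], [17, 37, 2, 1])]
scene orange []
```

View pics/crop0.png

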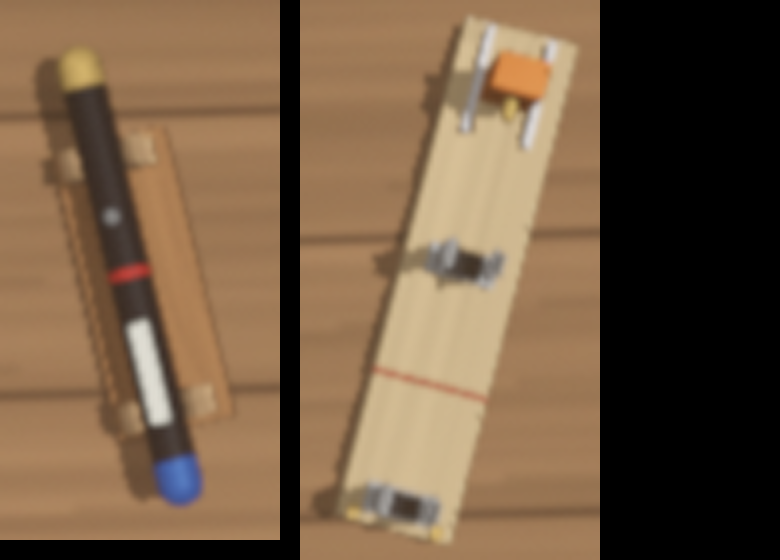

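The crop confirms the choice: black rod with brass, red ring and blue in the wooden rest. The cradle shows a red line from (373,369) to (487,400) in the crop, two clips, and an orange block with the pin pointing down-image.

Run:
```python
from h import *
ct,cs=cam('top'),cam('scene')
def t2(a,b):
    o,v=ray(ct,[a]);o2,v2=ray(cs,[b]);return tri([(o,v[0]),(o2,v2[0])])
for n,a,b in (('blue',(249.3,314.1),(323.4,184.3)),('ring',(237.5,262.8),(353.5,202.9)),('brass',(224.4,212),(386.7,223.7))):
    x,r=t2(a,b);print(n,x.round(4),np.round(r,4))
f=lambda x,y:(360+(x-300)/4-.4,160+y/4-.4)
P=onz(ct,[f(373,369),f(487,400),f(468,15),f(578,45),f(340,515),f(452,543)],.012);print(P.round(4))
L=onz(ct,[(249.3,314.1),(224.4,212)],.042);print(L.round(4),np.linalg.norm(L[1]-L[0]))
d=((P[2]+P[3])-(P[4]+P[5]))/2;print('bar',np.linalg.norm(d),'yaw',np.arctan2(d[1],d[0]),'load',(P[0]+P[1])/2)
d=L[1]-L[0];print('light yaw',np.arctan2(d[1],d[0]))
c=camera_info('wrist');print(np.array(c['hand_eye']).round(3).tolist())
```

```text
blue [0.3742 0.1635 0.0502] [0.0004 0.0004]
ring [0.4856 0.1875 0.0515] [0.0003 0.0003]
brass [0.5986 0.216  0.046 ] [0.0001 0.0001]
[[ 0.5031 -0.1229  0.012 ]
 [ 0.4839 -0.1864  0.012 ]
 [ 0.7043 -0.1842  0.012 ]
 [ 0.6851 -0.2461  0.012 ]
 [ 0.4215 -0.1014  0.012 ]
 [ 0.4043 -0.1636  0.012 ]]
[[0.3737 0.1652 0.042 ]
 [0.5992 0.2169 0.042 ]] 0.23132435696057985
bar 0.2936983541324538 yaw -0.2852559371207887 load [ 0.49346445 -0.15465446  0.012     ]
light yaw 0.22554471903443188
[[-0.0, -0.966, -0.26, 0.067], [1.0, -0.0, -0.0, 0.0], [0.0, -0.26, 0.966, -0.12], [0.0, 0.0, 0.0, 1.0]]
```

```bash
python3 -m inch '[{"tx":-27,"ty":-23.8},{"tx":-27,"ty":-23.8},{"tx":-27,"ty":-23.8},{"tx":-27,"ty":-23.8},{"tx":-27,"ty":-23.8},{"tx":-27,"ty":-23.8},{"tx":-27,"ty":-23.8},{"tx":-27,"ty":-23.8}]' 1; python3 -m inch '[{"tx":-27,"ty":-23.8},{"tx":-27,"ty":-23.8},{"tx":-27,"ty":-23.8},{"tx":-27,"ty":-23.8},{"tx":-27,"ty":-23.8},{"tx":-27,"ty":-23.8},{"tx":-27,"ty":-23.8},{"tx":-27,"ty":-23.8}]'; python3 -m inch '[{"az":-0.1125},{"az":-0.1125},{"az":-0.1125},{"az":-0.1125},{"tz":30},{"tz":30},{}]'
```

```text
schema error: expected keys tx, ty, tz, ax, ay, az
schema error: expected keys tx, ty, tz, ax, ay, az
schema error: expected keys tx, ty, tz, ax, ay, az
```

All six keys are needed in each row.

```bash
python3 -m inch '[{"tx":-27,"ty":-23.8,"tz":0,"ax":0,"ay":0,"az":0},{"tx":-27,"ty":-23.8,"tz":0,"ax":0,"ay":0,"az":0},{"tx":-27,"ty":-23.8,"tz":0,"ax":0,"ay":0,"az":0},{"tx":-27,"ty":-23.8,"tz":0,"ax":0,"ay":0,"az":0},{"tx":-27,"ty":-23.8,"tz":0,"ax":0,"ay":0,"az":0},{"tx":-27,"ty":-23.8,"tz":0,"ax":0,"ay":0,"az":0},{"tx":-27,"ty":-23.8,"tz":0,"ax":0,"ay":0,"az":0},{"tx":-27,"ty":-23.8,"tz":0,"ax":0,"ay":0,"az":0}]' 1; python3 -m inch '[{"tx":-27,"ty":-23.8,"tz":0,"ax":0,"ay":0,"az":0},{"tx":-27,"ty":-23.8,"tz":0,"ax":0,"ay":0,"az":0},{"tx":-27,"ty":-23.8,"tz":0,"ax":0,"ay":0,"az":0},{"tx":-27,"ty":-23.8,"tz":0,"ax":0,"ay":0,"az":0},{"tx":-27,"ty":-23.8,"tz":0,"ax":0,"ay":0,"az":0},{"tx":-27,"ty":-23.8,"tz":0,"ax":0,"ay":0,"az":0},{"tx":-27,"ty":-23.8,"tz":0,"ax":0,"ay":0,"az":0},{"tx":-27,"ty":-23.8,"tz":0,"ax":0,"ay":0,"az":0}]'; python3 -m inch '[{"tx":0,"ty":0,"tz":0,"ax":0,"ay":0,"az":-0.1125},{"tx":0,"ty":0,"tz":0,"ax":0,"ay":0,"az":-0.1125},{"tx":0,"ty":0,"tz":0,"ax":0,"ay":0,"az":-0.1125},{"tx":0,"ty":0,"tz":0,"ax":0,"ay":0,"az":-0.1125},{"tx":0,"ty":0,"tz":30,"ax":0,"ay":0,"az":0},{"tx":0,"ty":0,"tz":30,"ax":0,"ay":0,"az":0},{"tx":0,"ty":0,"tz":0,"ax":0,"ay":0,"az":0}]'
cat > look.py <<'E'
import sys
from h import *
n=sys.argv[1];M=T();im=snapshot('wrist');np.save('pics/%s.npy'%n,im);np.save('pics/%s_T.npy'%n,M);save(n,im)
E
python3 look.py w1
```

```text
t: 0.82
tcp_pos: [0.3193, 0.4226, 0.2532]
ee_rot: [-3.141, 0.0, 2.917]
force: [1.5, 0.4, 0.2]
gripper_width: 0.0852
t: 1.48
tcp_pos: [0.4874, 0.1888, 0.2533]
ee_rot: [-3.142, -0.0, 2.917]
force: [0.2, 2.4, -0.1]
gripper_width: 0.0855
t: 2.07
tcp_pos: [0.4842, 0.1894, 0.1891]
ee_rot: [-3.14, -0.007, -2.916]
force: [-1.5, -1.0, 0.0]
gripper_width: 0.0853
```

View pics/w1.png

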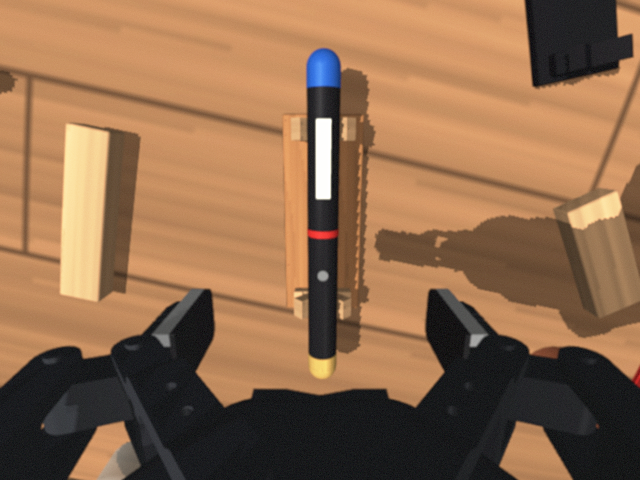

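The wrist picture shows the light along column ~322, blue up at (322,65), ring at (322,235) and brass at (322,368). Fingers straddle it to either side.

```bash
cat > ml.py <<'E'
import sys
from h import *
def blob(im,*rg):
    hsv=cv2.cvtColor(im,cv2.COLOR_RGB2HSV);m=0
    for lo,hi in rg: m=m|cv2.inRange(hsv,np.array(lo),np.array(hi))
    n,l,st,ce=cv2.connectedComponentsWithStats(m);i=1+np.argmax(st[1:,4]);return ce[i],st[i]
def feats(n):
    im=np.load('pics/%s.npy'%n)[:,200:440];o=np.array([200,0]);d={}
    for k,rg in dict(blue=[((108,150,60),(130,255,255))],ring=[((0,190,120),(5,255,255)),((174,190,120),(180,255,255))],brass=[((20,110,120),(30,255,255))]).items():
        c,s=blob(im,*rg);d[k]=c+o;print(n,k,(c+o).round(1),s)
    return d
if __name__=='__main__':
    F=[(feats(n),cam('wrist',np.load('pics/%s_T.npy'%n))) for n in sys.argv[1:]]
    for k in ('blue','ring','brass'):
        print(k,'z=.042',[onz(c,[f[k]],.042)[0].round(4).tolist() for f,c in F])
        if len(F)>1: print(' tri',tri([(ray(c,[f[k]])[0],ray(c,[f[k]])[1][0]) for f,c in F]))
    f,c=F[-1];a,b,r=[onz(c,[f[k]],.042)[0] for k in('blue','brass','ring')];print('yaw',np.arctan2(*(b-a)[1::-1]))
    M=np.load('pics/%s_T.npy'%sys.argv[-1]);print('ring in tool mm',(M[:3,:3].T@(r-M[:3,3])*1e3).round(1),'tool x yaw',np.arctan2(M[1,0],M[0,0])+np.pi)
E
python3 ml.py w1
```

```text
w1 blue [323.3  69.3] [ 107   49   33   39 1095]
w1 ring [322.4 234.2] [108 230  30   9 191]
w1 brass [319.7 367.7] [110 359  20  19 291]
blue z=.042 [[0.3702, 0.1664, 0.042]]
ring z=.042 [[0.4861, 0.1925, 0.042]]
brass z=.042 [[0.603, 0.2171, 0.042]]
yaw 0.21448596851663687
ring in tool mm [ -3.6   2.9 147.1] tool x yaw 0.22525384457414432
```

```bash
python3 -m inch '[{"tx":-1.5,"ty":1,"tz":22,"ax":0,"ay":0,"az":0},{"tx":-1.5,"ty":1,"tz":22,"ax":0,"ay":0,"az":0},{"tx":0,"ty":1,"tz":21,"ax":0,"ay":0,"az":0},{"tx":0,"ty":0,"tz":0,"ax":0,"ay":0,"az":0},{"tx":0,"ty":0,"tz":0,"ax":0,"ay":0,"az":0}]'; python3 look.py w2; python3 ml.py w1 w2
```

```text
t: 2.53
tcp_pos: [0.4891, 0.1942, 0.1291]
ee_rot: [-3.141, -0.001, -2.916]
force: [-0.8, 0.4, 1.4]
gripper_width: 0.0859
w1 blue [323.3  69.3] [ 107   49   33   39 1095]
w1 ring [322.4 234.2] [108 230  30   9 191]
w1 brass [319.7 367.7] [110 359  20  19 291]
w2 blue [317.1  32.3] [  96    5   44   53 1925]
w2 ring [316.8 249.2] [ 98 243  39  13 322]Traceback (most recent call last):
  File "ml.py", line 13, in <module>
    F=[(feats(n),cam('wrist',np.load('pics/%s_T.npy'%n))) for n in sys.argv[1:]]
        ~~~~~^^^
  File "ml.py", line 10, in feats
    c,s=blob(im,*rg);d[k]=c+o;print(n,k,(c+o).round(1),s)
        ~~~~^^^^^^^^
  File "ml.py", line 6, in blob
    n,l,st,ce=cv2.connectedComponentsWithStats(m);i=1+np.argmax(st[1:,4]);return ce[i],st[i]
                                                      ~~~~~~~~~^^^^^^^^^^
    return _wrapfunc(a, 'argmax', axis=axis, out=out, **kwds)
    return bound(*args, **kwds)
ValueError: attempt to get argmax of an empty sequence
```

Brass is hidden behind the gripper now; use blue and ring only.

Run:
```python
from h import *
from ml import blob
C=[cam('wrist',np.load('pics/%s_T.npy'%n)) for n in('w1','w2')]
P={}
for k,u in dict(blue=[(323.3,69.3),(317.1,32.3)],ring=[(322.4,234.2),(316.8,249.2)]).items():
    P[k]=tri([(ray(c,[p])[0],ray(c,[p])[1][0]) for c,p in zip(C,u)]);print(k,P[k][0].round(4),np.round(P[k][1],4),[onz(c,[p],.045)[0].round(4).tolist() for c,p in zip(C,u)])
d=P['ring'][0]-P['blue'][0];print('yaw',np.arctan2(d[1],d[0]))
M=np.load('pics/w2_T.npy');print((M[:3,:3].T@(P['ring'][0]-M[:3,3])*1e3).round(1))
```

```text
blue [0.371  0.1666 0.0464] [0. 0.] [[0.3708, 0.1665, 0.045], [0.3707, 0.1665, 0.045]]
ring [0.4839 0.192  0.0511] [0.0001 0.0001] [[0.4854, 0.1923, 0.045], [0.4857, 0.1924, 0.045]]
yaw 0.2216619053914292
[ 5.6 -1.  78. ]
```

```bash
python3 -m inch '[{"tx":2.5,"ty":-0.5,"tz":16,"ax":0,"ay":0,"az":0},{"tx":2.5,"ty":-0.5,"tz":16,"ax":0,"ay":0,"az":0},{"tx":0,"ty":0,"tz":16,"ax":0,"ay":0,"az":0},{"tx":0,"ty":0,"tz":16,"ax":0,"ay":0,"az":0},{"tx":0,"ty":0,"tz":12,"ax":0,"ay":0,"az":0},{"tx":0,"ty":0,"tz":8,"ax":0,"ay":0,"az":0},{"tx":0,"ty":0,"tz":0,"ax":0,"ay":0,"az":0},{"tx":0,"ty":0,"tz":0,"ax":0,"ay":0,"az":0}]'; python3 -m inch '[{"tx":0,"ty":0,"tz":0,"ax":0,"ay":0,"az":0},{"tx":0,"ty":0,"tz":0,"ax":0,"ay":0,"az":0},{"tx":0,"ty":0,"tz":0,"ax":0,"ay":0,"az":0},{"tx":0,"ty":0,"tz":0,"ax":0,"ay":0,"az":0},{"tx":0,"ty":0,"tz":0,"ax":0,"ay":0,"az":0},{"tx":0,"ty":0,"tz":0,"ax":0,"ay":0,"az":0}]' -1 70
```

```text
t: 3.25
tcp_pos: [0.485, 0.1922, 0.0453]
ee_rot: [3.141, 0.001, -2.917]
force: [0.9, -0.0, 0.4]
gripper_width: 0.0852
t: 3.75
tcp_pos: [0.4846, 0.1916, 0.0448]
ee_rot: [-3.141, 0.0, -2.917]
force: [-0.6, -1.3, 5.7]
gripper_width: 0.022
```

```bash
python3 -m inch '[{"tx":0,"ty":0,"tz":-5,"ax":0,"ay":0,"az":0},{"tx":0,"ty":0,"tz":-15,"ax":0,"ay":0,"az":0},{"tx":0,"ty":0,"tz":-25,"ax":0,"ay":0,"az":0},{"tx":0,"ty":0,"tz":-25,"ax":0,"ay":0,"az":0},{"tx":0,"ty":0,"tz":-25,"ax":0,"ay":0,"az":0},{"tx":0,"ty":0,"tz":-25,"ax":0,"ay":0,"az":0},{"tx":0,"ty":0,"tz":-25,"ax":0,"ay":0,"az":0},{"tx":0,"ty":0,"tz":-15,"ax":0,"ay":0,"az":0}]'; python3 -m inch '[{"tx":0,"ty":0,"tz":0,"ax":0,"ay":0,"az":0.085},{"tx":0,"ty":0,"tz":0,"ax":0,"ay":0,"az":0.085},{"tx":0,"ty":0,"tz":0,"ax":0,"ay":0,"az":0.085},{"tx":0,"ty":0,"tz":0,"ax":0,"ay":0,"az":0.085},{"tx":0,"ty":0,"tz":0,"ax":0,"ay":0,"az":0.085},{"tx":0,"ty":0,"tz":0,"ax":0,"ay":0,"az":0.086}]'; python3 -m inch '[{"tx":-11,"ty":-30,"tz":0,"ax":0,"ay":0,"az":0},{"tx":-11,"ty":-30,"tz":0,"ax":0,"ay":0,"az":0},{"tx":-11,"ty":-30,"tz":0,"ax":0,"ay":0,"az":0},{"tx":-11,"ty":-30,"tz":0,"ax":0,"ay":0,"az":0},{"tx":-11,"ty":-30,"tz":0,"ax":0,"ay":0,"az":0},{"tx":-11,"ty":-30,"tz":0,"ax":0,"ay":0,"az":0},{"tx":-11,"ty":-28,"tz":0,"ax":0,"ay":0,"az":0},{"tx":0,"ty":0,"tz":0,"ax":0,"ay":0,"az":0}]'; python3 -m inch '[{"tx":0,"ty":0,"tz":0,"ax":0,"ay":0,"az":0},{"tx":0,"ty":0,"tz":0,"ax":0,"ay":0,"az":0}]'; python3 look.py w3
```

```text
t: 4.42
tcp_pos: [0.4846, 0.1922, 0.207]
ee_rot: [3.141, 0.002, -2.916]
force: [0.9, 0.5, -0.8]
gripper_width: 0.0221
t: 4.92
tcp_pos: [0.4839, 0.192, 0.2044]
ee_rot: [-3.141, -0.001, 2.852]
force: [0.3, -0.5, -2.6]
gripper_width: 0.0219
t: 5.58
tcp_pos: [0.4992, -0.036, 0.2047]
ee_rot: [-3.139, 0.001, 2.848]
force: [-0.1, -0.2, -1.4]
gripper_width: 0.0222
t: 5.75
tcp_pos: [0.4993, -0.0287, 0.2043]
ee_rot: [3.141, -0.001, 2.856]
force: [1.3, 0.7, -1.9]
gripper_width: 0.0221
```

View pics/w3.png

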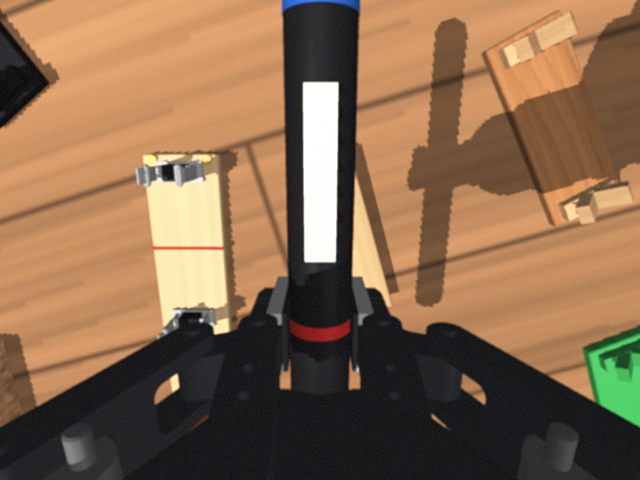

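The light hangs aligned, with its ring at (320,328). The red line runs level from (153,247) to (223,247), the far clip is at (172,172) and the near clip at (190,322). One more view, shifted towards the cradle's other side, for parallax.

```bash
python3 -m inch '[{"tx":0,"ty":-33,"tz":0,"ax":0,"ay":0,"az":0},{"tx":0,"ty":-33,"tz":0,"ax":0,"ay":0,"az":0},{"tx":0,"ty":-33,"tz":0,"ax":0,"ay":0,"az":0},{"tx":0,"ty":-33,"tz":0,"ax":0,"ay":0,"az":0},{"tx":0,"ty":-33,"tz":0,"ax":0,"ay":0,"az":0},{"tx":0,"ty":-33,"tz":0,"ax":0,"ay":0,"az":0},{"tx":0,"ty":0,"tz":0,"ax":0,"ay":0,"az":0},{"tx":0,"ty":0,"tz":0,"ax":0,"ay":0,"az":0}]'; python3 -m inch '[{"tx":0,"ty":0,"tz":0,"ax":0,"ay":0,"az":0}]'; python3 look.py w4
python3 - <<'E'
import cv2,numpy as np
a=cv2.imread('pics/w3.png')[130:360,110:260];b=cv2.imread('pics/w4.png')[130:360,360:560]
cv2.imwrite('pics/c34.png',cv2.resize(np.hstack([a,b]),None,fx=2.25,fy=2.25,interpolation=2))
E
```

```text
t: 6.47
tcp_pos: [0.4434, -0.2198, 0.2043]
ee_rot: [-3.141, -0.0, 2.854]
force: [-0.5, 0.7, -2.0]
gripper_width: 0.0222
t: 6.55
tcp_pos: [0.4442, -0.2177, 0.2042]
ee_rot: [3.141, -0.0, 2.857]
force: [0.8, 0.1, -1.9]
gripper_width: 0.0218
```

View pics/c34.png

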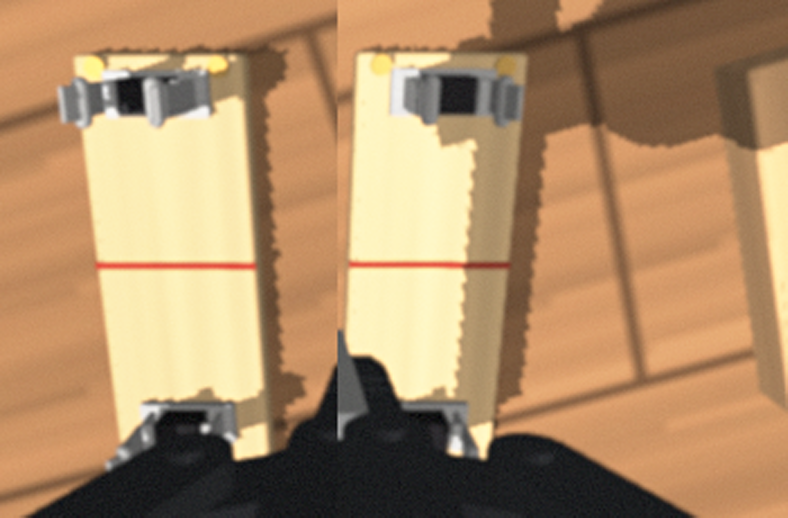

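Run:
```python
from h import *
C={n:cam('wrist',np.load('pics/%s_T.npy'%n)) for n in('w3','w4')}
def red(n,x0,x1):
    im=np.load('pics/%s.npy'%n)[225:270,x0:x1];h=cv2.cvtColor(im,cv2.COLOR_RGB2HSV)
    m=cv2.inRange(h,np.array((0,140,90)),np.array((6,255,255)))|cv2.inRange(h,np.array((172,140,90)),np.array((180,255,255)))
    v,u=np.nonzero(m);k,b=np.polyfit(u,v,1);return [(x0+u.min()-.3,225+k*u.min()+b),(x0+u.max()+.3,225+k*u.max()+b)]
r={'w3':red('w3',130,250),'w4':red('w4',360,460)}
def t2(a,b):return tri([(ray(C[n],[p])[0],ray(C[n],[p])[1][0]) for n,p in(('w3',a),('w4',b))])
for i in (0,1):
    x,e=t2(r['w3'][i],r['w4'][i]);print('line',np.round([r['w3'][i],r['w4'][i]],1).tolist(),x.round(4),np.round(e,4))
for n in C: q=onz(C[n],r[n],.012);m=q.mean(0);d=q[0]-q[1];print(n,'load',m.round(4),'w',np.linalg.norm(d),'lineyaw-90',np.arctan2(d[1],d[0])-np.pi/2)
a=lambda x,y:(110+x/2.25,130+y/2.25);b=lambda x,y:(360+(x-337.5)/2.25,130+y/2.25)
J=[t2(a(60,102),b(437,100)),t2(a(148,101),b(522,100))]
for x,e in J: print('jaw',x.round(4),np.round(e,4))
print('clip',((J[0][0]+J[1][0])/2).round(4))
# along-axis edge: left & right bar edges
for n,u in(('w3',[a(76,56),a(121,440),a(243,56),a(262,385)]),('w4',[b(358,53),b(349,320),b(525,53),b(500,380)])):
    q=onz(C[n],u,.012);
    print(n,'edge yaws',[float(np.arctan2(*(q[i]-q[i+1])[1::-1]))for i in(0,2)])
```

```text
line [[152.7, 247.5], [364.7, 246.8]] [ 0.4827 -0.1854  0.0105] [0.0001 0.0001]
line [[223.3, 247.5], [436.3, 247.6]] [ 0.5015 -0.1219  0.0112] [0.0002 0.0002]
w3 load [ 0.4918 -0.1531  0.012 ] w 0.0657606867673154 lineyaw-90 -3.4276569180344203
w4 load [ 0.4918 -0.1538  0.012 ] w 0.06617788678186125 lineyaw-90 -3.4379440915557566
jaw [ 0.4202 -0.146   0.062 ] [0.0001 0.0001]
jaw [ 0.4283 -0.1187  0.0602] [0.0001 0.0001]
clip [ 0.4242 -0.1323  0.0611]
w3 edge yaws [2.847283928766925, 2.8407957376723005]
w4 edge yaws [2.858236906425311, 2.868492190333302]
```

Run:
```python
from h import *
ct,cs=cam('top'),cam('scene')
L=np.array([.4919,-.153,.042]);ex=np.array([np.cos(-.288),np.sin(-.288),0])
p=onz(ct,[(412.4,189.1)],.042)[0];print('pin tip',p.round(4),'along',(p-L)@ex,'lat',(p-L)@[.284,.9588,0])
for n in('w3','w4'):
    M=np.load('pics/%s_T.npy'%n);c=cam('wrist',np.eye(4));im=np.load('pics/%s.npy'%n)[280:400,270:370];h=cv2.cvtColor(im,cv2.COLOR_RGB2HSV)
    m=cv2.inRange(h,np.array((0,160,60)),np.array((6,255,255)))|cv2.inRange(h,np.array((174,160,60)),np.array((180,255,255)))
    v,u=np.nonzero(m);k=abs(u-np.median(u))<6;uv=[(270+np.median(u),280+v[k].mean())];print(n,uv,'ring top in tool',onz(c,uv,-.009).round(4))
s=state();d=L-s['tcp_pos'];M=T();print('load in tool',(M[:3,:3].T@d*1e3).round(1),s['force'].round(1),s['torque'].round(2))
```

```text
pin tip [ 0.6388 -0.2006  0.042 ] along 0.15435076142571372 lat -0.003954805937900034
w3 [(np.float64(320.0), np.float64(334.4516129032258))] ring top in tool [[ 0.0015  0.0002 -0.009 ]]
w4 [(np.float64(320.0), np.float64(334.5483870967742))] ring top in tool [[ 0.0014  0.0002 -0.009 ]]
load in tool [-27.7  74.9 162.2] [ 0.5 -0.2 -1.3] [-0.    0.01 -0.01]
```

```bash
python3 -m inch '[{"tx":-7.3,"ty":18.7,"tz":0,"ax":0,"ay":0,"az":0},{"tx":-7.3,"ty":18.7,"tz":0,"ax":0,"ay":0,"az":0},{"tx":-7.3,"ty":18.7,"tz":0,"ax":0,"ay":0,"az":0},{"tx":-7.3,"ty":18.8,"tz":0,"ax":0,"ay":0,"az":0},{"tx":0,"ty":0,"tz":0,"ax":0,"ay":0,"az":0},{"tx":0,"ty":0,"tz":23,"ax":0,"ay":0,"az":0},{"tx":0,"ty":0,"tz":23,"ax":0,"ay":0,"az":0},{"tx":0,"ty":0,"tz":23,"ax":0,"ay":0,"az":0}]'; python3 -m inch '[{"tx":0,"ty":0,"tz":23,"ax":0,"ay":0,"az":0},{"tx":0,"ty":0,"tz":23,"ax":0,"ay":0,"az":0},{"tx":0,"ty":0,"tz":18,"ax":0,"ay":0,"az":0},{"tx":0,"ty":0,"tz":0,"ax":0,"ay":0,"az":0},{"tx":0,"ty":0,"tz":0,"ax":0,"ay":0,"az":0},{"tx":0,"ty":0,"tz":0,"ax":0,"ay":0,"az":0}]'
cat > st.py <<'E'
from h import *
L=np.array([.4919,-.153,.042]);s=state();M=T();d=M[:3,:3].T@(L-s['tcp_pos'])*1e3
f=s['force'];ex=np.array([.9588,-.284,0]);ey=np.array([.284,.9588,0])
print('load in tool',d.round(2),'f along/lat/z',(f@ex).round(2),(f@ey).round(2),f[2].round(2),'torque',s['torque'].round(2),'yaw',s['ee_rot'].round(4),'w',round(s['gripper_width'],4))
E
python3 st.py; python3 look.py w5
python3 - <<'E'
from h import *
im=snapshot('scene');t=snapshot('top');np.save('pics/t5.npy',t)
a=cv2.resize(im[225:345,225:325],None,fx=4,fy=4,interpolation=2);b=cv2.resize(t[160:310,350:450],None,fx=3.2,fy=3.2,interpolation=2)
save('c5',np.hstack([a,b]))
E
```

```text
t: 7.27
tcp_pos: [0.4936, -0.1536, 0.1348]
ee_rot: [3.141, 0.001, 2.859]
force: [-1.0, 0.9, -2.2]
gripper_width: 0.0224
t: 7.77
tcp_pos: [0.4935, -0.155, 0.0722]
ee_rot: [3.141, 0.001, 2.857]
force: [1.1, 1.0, -1.2]
gripper_width: 0.0224
load in tool [ 2.14  1.49 30.17] f along/lat/z 0.72 1.3 -1.25 torque [-0.05  0.02 -0.01] yaw [3.1414e+00 8.0000e-04 2.8570e+00] w 0.0224
```

View pics/c5.png

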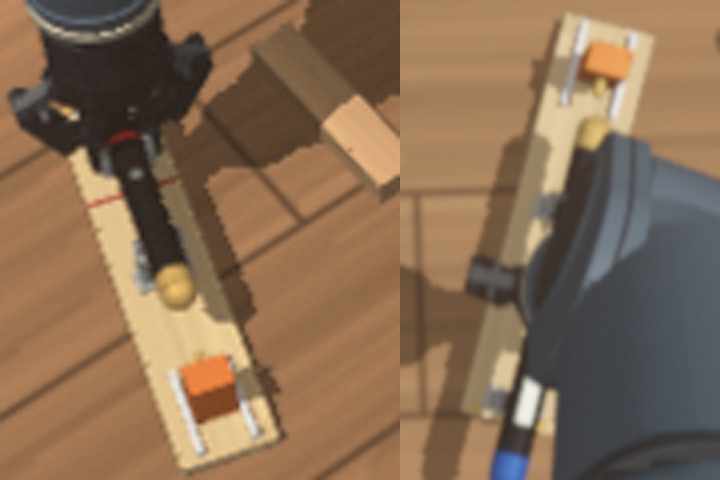

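The light stands above the cradle, brass towards the orange block and well short of the pin, about 1.5 mm off to the side. I'll correct that and approach first contact.

```bash
python3 -m inch '[{"tx":0.6,"ty":1.5,"tz":4,"ax":0,"ay":0,"az":0.003},{"tx":0,"ty":0,"tz":4,"ax":0,"ay":0,"az":0},{"tx":0,"ty":0,"tz":0,"ax":0,"ay":0,"az":0},{"tx":0,"ty":0,"tz":0,"ax":0,"ay":0,"az":0}]'; python3 st.py;  python3 -m inch '[{"tx":0,"ty":0,"tz":2,"ax":0,"ay":0,"az":0},{"tx":0,"ty":0,"tz":2,"ax":0,"ay":0,"az":0},{"tx":0,"ty":0,"tz":2,"ax":0,"ay":0,"az":0},{"tx":0,"ty":0,"tz":0,"ax":0,"ay":0,"az":0}]'; python3 st.py
```

```text
t: 8.25
tcp_pos: [0.4925, -0.1539, 0.0631]
ee_rot: [-3.142, -0.001, 2.853]
force: [-0.1, -0.7, -1.7]
gripper_width: 0.0222
load in tool [ 0.79  0.71 21.08] f along/lat/z 0.13 -0.65 -1.68 torque [-0.03 -0.03  0.02] yaw [-3.1415e+00 -6.0000e-04  2.8529e+00] w 0.0222
t: 8.58
tcp_pos: [0.4934, -0.1543, 0.0576]
ee_rot: [-3.142, 0.002, 2.853]
force: [0.7, -0.8, 1.3]
gripper_width: 0.0222
load in tool [ 1.8   0.84 15.58] f along/lat/z 0.85 -0.58 1.29 torque [-0.05 -0.17  0.01] yaw [-3.1416e+00  1.6000e-03  2.8526e+00] w 0.0222
```

```bash
python3 -m inch '[{"tx":0,"ty":0,"tz":1,"ax":0,"ay":0,"az":0},{"tx":0,"ty":0,"tz":1,"ax":0,"ay":0,"az":0},{"tx":0,"ty":0,"tz":0,"ax":0,"ay":0,"az":0}]'; python3 st.py;  python3 -m inch '[{"tx":0,"ty":0,"tz":1,"ax":0,"ay":0,"az":0},{"tx":0,"ty":0,"tz":1,"ax":0,"ay":0,"az":0},{"tx":0,"ty":0,"tz":0,"ax":0,"ay":0,"az":0}]'; python3 st.py
```

```text
t: 8.83
tcp_pos: [0.4936, -0.1544, 0.0559]
ee_rot: [-3.142, 0.002, 2.853]
force: [0.3, -0.9, 6.6]
gripper_width: 0.0224
load in tool [ 2.02  0.87 13.88] f along/lat/z 0.58 -0.8 6.56 torque [-0.07 -0.06 -0.04] yaw [-3.1416e+00  2.1000e-03  2.8525e+00] w 0.0224
t: 9.08
tcp_pos: [0.4937, -0.1544, 0.0538]
ee_rot: [3.142, 0.002, 2.853]
force: [0.4, -0.8, 5.3]
gripper_width: 0.022
load in tool [ 2.12  0.83 11.82] f along/lat/z 0.61 -0.69 5.27 torque [-0.08 -0.21  0.05] yaw [3.1416e+00 2.3000e-03 2.8526e+00] w 0.022
```

```bash
python3 -m inch '[{"tx":0,"ty":0,"tz":1,"ax":0,"ay":0,"az":0},{"tx":0,"ty":0,"tz":1,"ax":0,"ay":0,"az":0},{"tx":0,"ty":0,"tz":0,"ax":0,"ay":0,"az":0}]'; python3 st.py;  python3 -m inch '[{"tx":0,"ty":0,"tz":1,"ax":0,"ay":0,"az":0},{"tx":0,"ty":0,"tz":1,"ax":0,"ay":0,"az":0},{"tx":0,"ty":0,"tz":0,"ax":0,"ay":0,"az":0}]'; python3 st.py;python3 -m inch '[{"tx":0,"ty":0,"tz":1,"ax":0,"ay":0,"az":0},{"tx":0,"ty":0,"tz":1,"ax":0,"ay":0,"az":0},{"tx":0,"ty":0,"tz":0,"ax":0,"ay":0,"az":0}]'; python3 st.py
```

```text
t: 9.33
tcp_pos: [0.4936, -0.1544, 0.0516]
ee_rot: [-3.142, 0.002, 2.853]
force: [1.2, 0.1, 2.8]
gripper_width: 0.0223
load in tool [2.06 0.86 9.63] f along/lat/z 1.1 0.45 2.8 torque [-0.17 -0.39 -0.02] yaw [-3.1416e+00  2.1000e-03  2.8525e+00] w 0.0223
t: 9.58
tcp_pos: [0.4931, -0.1542, 0.0491]
ee_rot: [-3.141, 0.001, 2.853]
force: [3.3, -1.5, -0.9]
gripper_width: 0.0222
load in tool [1.49 0.78 7.13] f along/lat/z 3.58 -0.48 -0.94 torque [-0.28 -0.64  0.03] yaw [-3.1415e+00  7.0000e-04  2.8528e+00] w 0.0222
t: 9.83
tcp_pos: [0.4923, -0.1539, 0.0468]
ee_rot: [-3.141, -0.001, 2.853]
force: [1.5, -2.5, -5.3]
gripper_width: 0.0222
load in tool [0.69 0.76 4.77] f along/lat/z 2.17 -1.93 -5.32 torque [-0.27 -0.47  0.03] yaw [-3.1415e+00 -9.0000e-04  2.8528e+00] w 0.0222
```

```bash
python3 -m inch '[{"tx":0,"ty":0,"tz":1,"ax":0,"ay":0,"az":0},{"tx":0,"ty":0,"tz":0,"ax":0,"ay":0,"az":0}]'; python3 st.py;  python3 -m inch '[{"tx":0,"ty":0,"tz":1,"ax":0,"ay":0,"az":0},{"tx":0,"ty":0,"tz":0,"ax":0,"ay":0,"az":0}]'; python3 st.py
```

```text
t: 10.0
tcp_pos: [0.4921, -0.1539, 0.0458]
ee_rot: [-3.141, -0.001, 2.853]
force: [1.4, -1.5, -7.2]
gripper_width: 0.022
load in tool [0.48 0.78 3.82] f along/lat/z 1.73 -1.03 -7.23 torque [-0.24 -0.31  0.04] yaw [-3.1415e+00 -1.3000e-03  2.8528e+00] w 0.022
t: 10.17
tcp_pos: [0.4921, -0.1539, 0.045]
ee_rot: [-3.141, -0.001, 2.853]
force: [0.8, -1.0, -7.5]
gripper_width: 0.0219
load in tool [0.45 0.77 2.95] f along/lat/z 1.08 -0.68 -7.5 torque [-0.19 -0.17  0.02] yaw [-3.1415e+00 -1.2000e-03  2.8528e+00] w 0.0219
```

```bash
for i in 1 2 3; do python3 -m inch '[{"tx":0,"ty":0,"tz":0.6,"ax":0,"ay":0,"az":0},{"tx":0,"ty":0,"tz":0,"ax":0,"ay":0,"az":0}]' >/dev/null; python3 st.py; done
```

```text
load in tool [0.47 0.76 2.84] f along/lat/z -1.55 -0.45 0.88 torque [ 0.02  0.39 -0.03] yaw [ 3.1415e+00 -1.0000e-03  2.8527e+00] w 0.0224
load in tool [0.47 0.78 2.69] f along/lat/z -3.19 -0.72 9.88 torque [0.16 0.83 0.03] yaw [ 3.1414e+00 -7.0000e-04  2.8526e+00] w 0.0217
load in tool [0.51 0.77 2.63] f along/lat/z -5.91 -0.19 19.03 torque [0.27 1.16 0.02] yaw [ 3.1413e+00 -3.0000e-04  2.8525e+00] w 0.0219
```

The light is seated on its far clip, since the upward force is offset to about x = -60 mm. The brass side needs a slight pitch down. I'll ease off and pitch a little.

```bash
python3 -m inch '[{"tx":0,"ty":0,"tz":-0.6,"ax":0,"ay":0.006,"az":0},{"tx":0,"ty":0,"tz":0,"ax":0,"ay":0,"az":0}]' >/dev/null; python3 st.py; for i in 1 2; do python3 -m inch '[{"tx":0,"ty":0,"tz":0,"ax":0,"ay":0.006,"az":0},{"tx":0,"ty":0,"tz":0,"ax":0,"ay":0,"az":0}]' >/dev/null; python3 st.py; done
```

```text
load in tool [0.55 0.76 2.72] f along/lat/z -5.67 -0.91 12.68 torque [ 0.15  0.87 -0.01] yaw [ 3.1414 -0.0068  2.8526] w 0.0222
load in tool [0.51 0.73 2.72] f along/lat/z -4.86 -0.13 12.33 torque [ 0.23  0.86 -0.01] yaw [ 3.1414 -0.0128  2.8527] w 0.0221
load in tool [0.53 0.78 2.71] f along/lat/z -5.26 -1.24 12.01 torque [0.16 0.85 0.  ] yaw [ 3.1415 -0.0188  2.8526] w 0.0221
```

The torque is explained by the axial force times the sensor lever (0.17 m), so the load sits evenly on both clips. I'll undo the pitch and relax the downward force.

```bash
python3 -m inch '[{"tx":0,"ty":0,"tz":-0.5,"ax":0,"ay":-0.018,"az":0},{"tx":0,"ty":0,"tz":0,"ax":0,"ay":0,"az":0},{"tx":0,"ty":0,"tz":0,"ax":0,"ay":0,"az":0}]' >/dev/null; python3 st.py; python3 -m inch '[{"tx":0,"ty":0,"tz":-0.3,"ax":0,"ay":0,"az":0},{"tx":0,"ty":0,"tz":0,"ax":0,"ay":0,"az":0},{"tx":0,"ty":0,"tz":0,"ax":0,"ay":0,"az":0}]' >/dev/null; python3 st.py; python3 look.py w6
python3 - <<'E'
from h import *
im=snapshot('scene');t=snapshot('top');np.save('pics/s6.npy',im);np.save('pics/t6.npy',t)
a=cv2.resize(im[225:345,235:300],None,fx=5,fy=5,interpolation=2);b=cv2.resize(t[165:265,370:440],None,fx=6,fy=6,interpolation=2)
save('c6',np.hstack([a,b]))
E
```

```text
load in tool [0.63 0.79 2.8 ] f along/lat/z -3.45 -0.97 5.98 torque [-0.    0.71 -0.01] yaw [ 3.1416e+00 -8.0000e-04  2.8527e+00] w 0.0222
load in tool [0.67 0.77 2.82] f along/lat/z -3.7 -1.23 4.51 torque [ 0.03  0.82 -0.  ] yaw [-3.1416e+00 -1.1000e-03  2.8528e+00] w 0.022
```

View pics/c6.png

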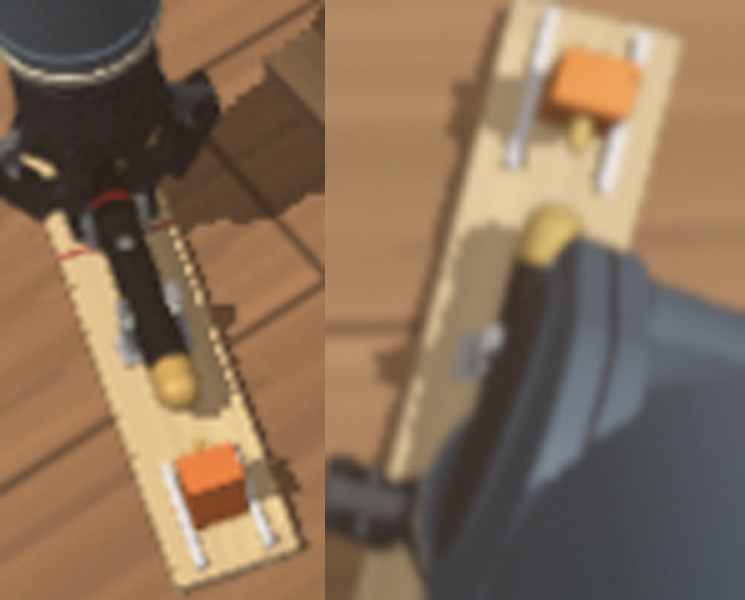

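```bash
cat > ring.py <<'E'
import sys
from h import *
n=sys.argv[1];c=cam('wrist',np.eye(4));im=np.load('pics/%s.npy'%n)[280:400,270:370];h=cv2.cvtColor(im,cv2.COLOR_RGB2HSV)
m=cv2.inRange(h,np.array((0,160,60)),np.array((6,255,255)))|cv2.inRange(h,np.array((174,160,60)),np.array((180,255,255)))
v,u=np.nonzero(m);k=abs(u-np.median(u))<6;uv=[(270+np.median(u),280+v[k].mean())];print(n,uv,'ring top in tool',onz(c,uv,-.009).round(4))
E
python3 ring.py w6
python3 -m inch '[{"tx":-1,"ty":0,"tz":0,"ax":0,"ay":0,"az":0},{"tx":-1,"ty":0,"tz":0,"ax":0,"ay":0,"az":0},{"tx":-1,"ty":0,"tz":0,"ax":0,"ay":0,"az":0},{"tx":-1,"ty":0,"tz":0,"ax":0,"ay":0,"az":0}]'>/dev/null; python3 st.py
python3 -m inch '[{"tx":-1,"ty":0,"tz":0,"ax":0,"ay":0,"az":0},{"tx":-1,"ty":0,"tz":0,"ax":0,"ay":0,"az":0},{"tx":-1,"ty":0,"tz":0,"ax":0,"ay":0,"az":0},{"tx":-1,"ty":0,"tz":0,"ax":0,"ay":0,"az":0}]'>/dev/null; python3 st.py; python3 look.py w7; python3 ring.py w7
```

```text
w6 [(np.float64(320.0), np.float64(334.2641509433962))] ring top in tool [[ 0.0015  0.0002 -0.009 ]]
load in tool [3.4  0.8  2.77] f along/lat/z -9.09 -0.46 7.44 torque [0.26 1.65 0.07] yaw [ 3.1416 -0.0032  2.8528] w 0.022
load in tool [7.42 0.78 2.8 ] f along/lat/z -8.88 -1.48 7.85 torque [0.31 1.67 0.01] yaw [ 3.1415 -0.0032  2.8527] w 0.0219
w7 [(np.float64(320.0), np.float64(334.0858895705521))] ring top in tool [[ 0.0016  0.0002 -0.009 ]]
```

```bash
python3 -m inch '[{"tx":-1,"ty":0,"tz":-0.4,"ax":0,"ay":0,"az":0},{"tx":-1,"ty":0,"tz":0,"ax":0,"ay":0,"az":0}]'>/dev/null; python3 st.py
for i in 1 2 3 4; do python3 -m inch '[{"tx":-1,"ty":0,"tz":0,"ax":0,"ay":0,"az":0},{"tx":-1,"ty":0,"tz":0,"ax":0,"ay":0,"az":0}]'>/dev/null; python3 st.py; done
```

```text
load in tool [10.01  0.78  2.9 ] f along/lat/z -5.42 -0.62 -0.67 torque [0.11 1.02 0.02] yaw [-3.1415e+00 -2.2000e-03  2.8528e+00] w 0.0222
load in tool [12.15  0.76  2.87] f along/lat/z -5.31 -1.05 -0.49 torque [0.08 1.11 0.  ] yaw [-3.1415e+00 -2.1000e-03  2.8528e+00] w 0.0223
load in tool [14.09  0.79  2.88] f along/lat/z -4.87 -1.0 0.7 torque [0.05 1.13 0.03] yaw [-3.1415e+00 -2.2000e-03  2.8528e+00] w 0.0221
load in tool [16.12  0.75  2.9 ] f along/lat/z -6.11 0.08 1.09 torque [ 0.13  1.09 -0.02] yaw [-3.1415e+00 -2.2000e-03  2.8529e+00] w 0.0219
load in tool [18.11  0.79  2.89] f along/lat/z -5.56 -1.28 1.33 torque [ 0.12  1.1  -0.02] yaw [-3.1415e+00 -2.2000e-03  2.8528e+00] w 0.0222
```

```bash
for i in 1 2 3 4 5; do python3 -m inch '[{"tx":-0.5,"ty":0,"tz":0,"ax":0,"ay":0,"az":0}]'>/dev/null; python3 st.py|cut -c1-105; done
```

```text
load in tool [18.72  0.76  2.9 ] f along/lat/z -4.48 -0.55 0.97 torque [0.14 1.19 0.02] yaw [-3.1415e+00 
load in tool [19.14  0.78  2.91] f along/lat/z -5.49 -1.01 1.18 torque [ 0.14  1.11 -0.  ] yaw [-3.1415e+
load in tool [19.57  0.75  2.87] f along/lat/z -6.02 -1.37 0.66 torque [ 0.14  1.13 -0.  ] yaw [-3.1415e+
load in tool [20.07  0.81  2.9 ] f along/lat/z -5.51 -0.76 1.07 torque [0.1  1.14 0.05] yaw [-3.1415e+00 
load in tool [20.58  0.78  2.9 ] f along/lat/z -6.1 -1.33 0.92 torque [0.09 1.18 0.04] yaw [-3.1415e+00 -
```

Run:
```python
from h import *
im=snapshot('scene');t=snapshot('top')
a=cv2.resize(im[225:345,235:300],None,fx=5,fy=5,interpolation=2);b=cv2.resize(t[165:265,370:440],None,fx=6,fy=6,interpolation=2)
save('c8',np.hstack([a,b]))
```

```text
(no output)
```

View pics/c8.png

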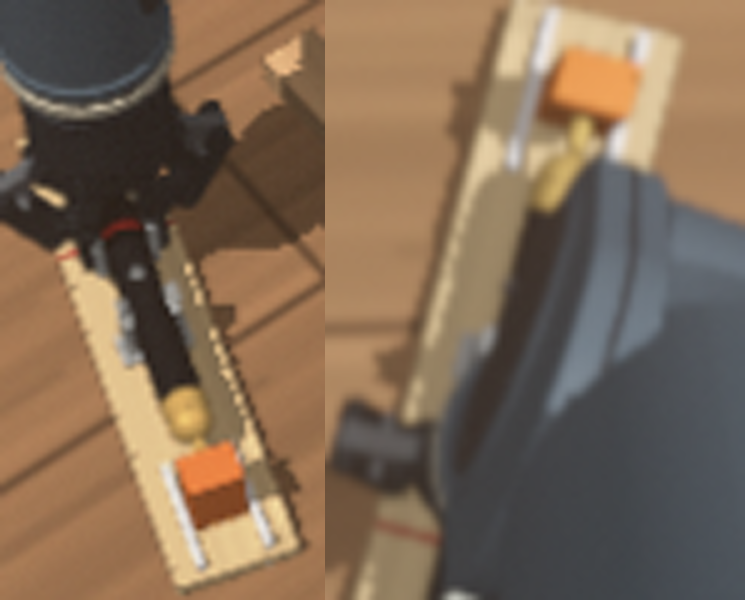

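The brass end is now right at the pin tip (top view ~ (570,165)), contact imminent. Continue in 0.4 mm steps.

```bash
for i in 1 2 3 4 5; do python3 -m inch '[{"tx":-0.4,"ty":0,"tz":0,"ax":0,"ay":0,"az":0},{"tx":0,"ty":0,"tz":0,"ax":0,"ay":0,"az":0}]'>/dev/null; python3 st.py|cut -c1-105; done
```

```text
load in tool [20.78  0.78  2.9 ] f along/lat/z -5.48 -0.91 1.02 torque [0.16 1.23 0.02] yaw [-3.1415e+00 
load in tool [21.03  0.78  2.91] f along/lat/z -6.68 -0.76 2.16 torque [ 0.17  1.36 -0.05] yaw [-3.1415e+
load in tool [21.32  0.79  2.92] f along/lat/z -7.34 -0.63 2.04 torque [0.18 1.39 0.08] yaw [-3.1415e+00 
load in tool [21.6   0.8   2.92] f along/lat/z -8.11 -1.11 1.07 torque [0.18 1.46 0.04] yaw [-3.1415 -0.0
load in tool [21.9   0.79  2.91] f along/lat/z -7.99 -0.9 1.95 torque [ 0.31  1.53 -0.02] yaw [-3.1415 -0
```

```bash
python3 -m inch '[{"tx":-0.4,"ty":0,"tz":0,"ax":0,"ay":0,"az":0},{"tx":0,"ty":0,"tz":0,"ax":0,"ay":0,"az":0}]'>/dev/null; python3 st.py; python3 -m inch '[{"tx":-0.3,"ty":0,"tz":0,"ax":0,"ay":0,"az":0},{"tx":0,"ty":0,"tz":0,"ax":0,"ay":0,"az":0}]'>/dev/null; python3 st.py; echo back; for i in 1 2; do python3 -m inch '[{"tx":0.5,"ty":0,"tz":0,"ax":0,"ay":0,"az":0},{"tx":0,"ty":0,"tz":0,"ax":0,"ay":0,"az":0}]'>/dev/null; python3 st.py; done
```

```text
load in tool [22.15  0.82  2.89] f along/lat/z -8.45 -0.93 2.53 torque [0.29 1.55 0.05] yaw [-3.1415 -0.0037  2.8527] w 0.0224
load in tool [22.36  0.77  2.91] f along/lat/z -7.3 -1.18 4.3 torque [0.27 1.69 0.08] yaw [-3.1416 -0.0039  2.8527] w 0.0222
back
load in tool [22.35  0.78  2.89] f along/lat/z -7.04 -0.8 1.91 torque [0.18 1.39 0.07] yaw [-3.1415e+00 -2.9000e-03  2.8528e+00] w 0.0218
load in tool [22.3   0.78  2.88] f along/lat/z -5.87 -1.22 0.42 torque [0.1  1.08 0.02] yaw [-3.1415e+00 -2.0000e-03  2.8528e+00] w 0.0222
```

```bash
for i in 1 2 3; do python3 -m inch '[{"tx":0.5,"ty":0,"tz":0,"ax":0,"ay":0,"az":0},{"tx":0,"ty":0,"tz":0,"ax":0,"ay":0,"az":0}]'>/dev/null; python3 st.py; done
```

```text
load in tool [22.32  0.77  2.91] f along/lat/z -3.4 -1.52 -3.86 torque [0.02 0.88 0.02] yaw [-3.1414e+00 -1.0000e-03  2.8529e+00] w 0.0221
load in tool [22.3   0.77  2.96] f along/lat/z -2.97 -0.95 -7.86 torque [-0.22  0.45 -0.01] yaw [-3.1414e+00 -1.0000e-04  2.8529e+00] w 0.0221
load in tool [22.21  0.7   3.06] f along/lat/z 0.77 -1.26 -11.15 torque [-0.25  0.03  0.02] yaw [-3.1415e+00  7.0000e-04  2.8529e+00] w 0.0222
```

```bash
python3 -m inch '[{"tx":0,"ty":0,"tz":0.4,"ax":0,"ay":0,"az":0},{"tx":0,"ty":0,"tz":0.4,"ax":0,"ay":0,"az":0},{"tx":0,"ty":0,"tz":0,"ax":0,"ay":0,"az":0}]'>/dev/null; python3 st.py
```

```text
load in tool [22.17  0.74  2.88] f along/lat/z -1.96 -1.7 -0.64 torque [-0.17  0.34  0.03] yaw [3.1415e+00 1.0000e-03 2.8527e+00] w 0.022
```

```bash
python3 -m inch '[{"tx":0,"ty":0,"tz":0,"ax":0,"ay":0,"az":0},{"tx":0,"ty":0,"tz":0,"ax":0,"ay":0,"az":0},{"tx":0,"ty":0,"tz":0,"ax":0,"ay":0,"az":0},{"tx":0,"ty":0,"tz":0,"ax":0,"ay":0,"az":0}]' 0.4; python3 st.py
```

```text
t: 16.47
tcp_pos: [0.5131, -0.1598, 0.0448]
ee_rot: [3.141, 0.001, 2.853]
force: [0.8, -0.2, -0.5]
gripper_width: 0.0599
load in tool [22.23  0.51  2.75] f along/lat/z 0.82 0.08 -0.51 torque [-0.01 -0.   -0.01] yaw [3.1414e+00 1.0000e-03 2.8530e+00] w 0.0599
```

Released, with no residual forces. Rise, back away and look.

```bash
python3 -m inch '[{"tx":0,"ty":0,"tz":-6,"ax":0,"ay":0,"az":0},{"tx":0,"ty":0,"tz":-12,"ax":0,"ay":0,"az":0},{"tx":0,"ty":0,"tz":-25,"ax":0,"ay":0,"az":0},{"tx":0,"ty":0,"tz":-30,"ax":0,"ay":0,"az":0},{"tx":0,"ty":0,"tz":-30,"ax":0,"ay":0,"az":0},{"tx":0,"ty":0,"tz":-30,"ax":0,"ay":0,"az":0},{"tx":0,"ty":0,"tz":-30,"ax":0,"ay":0,"az":0},{"tx":0,"ty":0,"tz":0,"ax":0,"ay":0,"az":0}]'; python3 -m inch '[{"tx":0,"ty":30,"tz":0,"ax":0,"ay":0,"az":0},{"tx":0,"ty":30,"tz":0,"ax":0,"ay":0,"az":0},{"tx":0,"ty":30,"tz":0,"ax":0,"ay":0,"az":0},{"tx":0,"ty":30,"tz":0,"ax":0,"ay":0,"az":0},{"tx":0,"ty":30,"tz":0,"ax":0,"ay":0,"az":0},{"tx":0,"ty":30,"tz":0,"ax":0,"ay":0,"az":0},{"tx":0,"ty":30,"tz":0,"ax":0,"ay":0,"az":0},{"tx":0,"ty":0,"tz":0,"ax":0,"ay":0,"az":0}]'
python3 - <<'E'
from h import *
im=snapshot('scene');t=snapshot('top');np.save('pics/s9.npy',im);np.save('pics/t9.npy',t)
a=cv2.resize(im[225:345,225:300],None,fx=4.5,fy=4.5,interpolation=2);b=cv2.resize(t[165:300,365:440],None,fx=4,fy=4,interpolation=2)
save('c9',np.hstack([a,b]))
E
python3 - <<'E'
from h import *
from ml import blob
ct,cs=cam('top'),cam('scene');t=np.load('pics/t9.npy');s=np.load('pics/s9.npy')
B=[((108,150,60),(130,255,255))];Rr=[((0,190,110),(5,255,255)),((174,190,110),(180,255,255))]
L=np.array([.4919,-.153,.042])
for k,rg in(('blue',B),('ring',Rr)):
    a=blob(t[165:310,360:440],*rg)[0]+[360,165];b=blob(s[225:345,225:300],*rg)[0]+[225,225]
    x,e=tri([(ray(c,[p])[0],ray(c,[p])[1][0]) for c,p in((ct,a),(cs,b))]);print(k,a.round(1),b.round(1),x.round(4),np.round(e,4),'along/lat',((x-L)@[.9588,-.284,0]).round(4),((x-L)@[.284,.9588,0]).round(4))
E
```

```text
t: 17.13
tcp_pos: [0.5149, -0.1609, 0.2134]
ee_rot: [3.141, 0.009, 2.852]
force: [0.8, -0.5, -0.1]
gripper_width: 0.0595
t: 17.8
tcp_pos: [0.5736, 0.049, 0.2075]
ee_rot: [3.138, -0.0, 2.861]
force: [0.4, 0.3, -0.9]
gripper_width: 0.0598Traceback (most recent call last):
  File "<stdin>", line 7, in <module>
  File "ml.py", line 6, in blob
    n,l,st,ce=cv2.connectedComponentsWithStats(m);i=1+np.argmax(st[1:,4]);return ce[i],st[i]
                                                      ~~~~~~~~~^^^^^^^^^^
    return _wrapfunc(a, 'argmax', axis=axis, out=out, **kwds)
    return bound(*args, **kwds)
ValueError: attempt to get argmax of an empty sequence
```

View pics/c9.png

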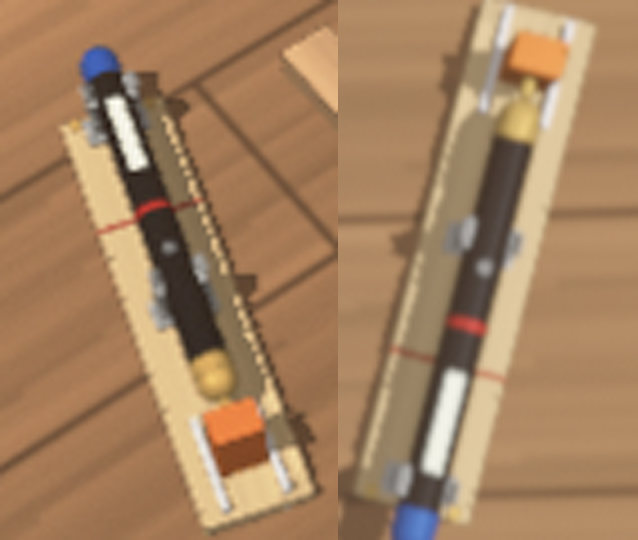

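Run:
```python
from h import *
from ml import blob
ct,cs=cam('top'),cam('scene');t=np.load('pics/t9.npy');s=np.load('pics/s9.npy');L=np.array([.4919,-.153,.042])
K={'blue':[((105,110,50),(130,255,255))],'ring':[((0,170,110),(6,255,255)),((172,170,110),(180,255,255))],'label':[((0,0,170),(180,60,255))]}
for k,rg in K.items():
  try:
    x0=dict(blue=(270,370),ring=(235,385),label=(255,375))[k]
    a=blob(t[x0[0]-(25 if k=='ring' else 0):x0[0]+45,370:405],*rg)[0]+[370,x0[0]-(25 if k=='ring' else 0)];b=blob(s[230:300,235:285],*rg)[0]+[235,230]
    x,e=tri([(ray(c,[p])[0],ray(c,[p])[1][0]) for c,p in((ct,a),(cs,b))]);print(k,a.round(1),b.round(1),x.round(4),np.round(e,4),'along/lat',((x-L)@[.9588,-.284,0]).round(4),((x-L)@[.284,.9588,0]).round(4))
  except Exception as ex: print(k,ex)
```

```text
blue [383.8 296.8] [246.5 238.6] [ 0.4038 -0.1279  0.0513] [0.0003 0.0003] along/lat -0.0916 -0.0009
ring attempt to get argmax of an empty sequence
label [391.1 270.2] [252.8 254.4] [ 0.4609 -0.1448  0.0547] [0.0003 0.0003] along/lat -0.0321 -0.0009
```

Run:
```python
from h import *
ct,cs=cam('top'),cam('scene');L=np.array([.4919,-.153,.042])
for n,a,b in(('brass',(518,118),(215,374)),('ring',(467,325),(152,209)),('stud',(485,267),(169,247))):
    a=(365+(a[0]-337.5)/4-.4,165+a[1]/4-.4);b=(225+b[0]/4.5-.4,225+b[1]/4.5-.4)
    x,e=tri([(ray(c,[p])[0],ray(c,[p])[1][0]) for c,p in((ct,a),(cs,b))]);print(n,x.round(4),np.round(e,4),'along/lat',((x-L)@[.9588,-.284,0]).round(4),((x-L)@[.284,.9588,0]).round(4))
print(state()['t'],state()['force'].round(1))
```

```text
brass [ 0.6262 -0.1934  0.0495] [0.0006 0.0006] along/lat 0.1402 -0.0006
ring [ 0.5131 -0.1607  0.0511] [0.0004 0.0004] along/lat 0.0225 -0.0014
stud [ 0.5444 -0.1699  0.0577] [0.0004 0.0004] along/lat 0.0552 -0.0013
17.9 [-0.3 -0.7  0.7]
```

```bash
python3 -c "
from rig import *
print(close_job())"
```

```text
the job is handed in; nothing more can be done
None
```

The light is back on charge: snapped into both clips, its brass end pressing the pin in by an estimated 1.5 mm, and the gripper clear of it. The job was handed in at about 18 s; the hand-in gives no verdict.

**Snapping in:** I gripped the light at its middle and pressed it straight down into both clips. The calculated offset of the red ring from the red mark was about 1 mm. The highest downward force I read was 19 N. I sampled between small steps, and the snap itself only showed 5–7 N against the 10–18 N you gave, so the peaks probably fell between readings.

**Sliding to the pin:** Sliding took about 5–6 N once I eased the downward pressure (about 9 N before). The push began to rise after about 20 mm and was 7–8.5 N when I stopped. That puts about 2–3 N on the pin, well under its 8 N limit. I took the load off the tool before opening the gripper.

**Last checks:**
- **Level:** heights measured from the two fixed cameras were 51, 51 and 50 mm at the blue end, ring and brass end, about what they read in the rest. The light is level and seated in both clips.
- **Position:** the ring sits about 21–22 mm past the mark, and the last picture shows the brass end against the pin. I touched nothing else on the bench.
- **Failed checks:** the automatic colour search for the ring failed in the final pictures, so I read the ring and brass positions by eye, good to about 2 mm. The pin's press depth comes from force and travel, not from a direct view.

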